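# Load the cell into the spring-contact cradle

## Robot

A 6-joint arm with a two-finger parallel gripper is mounted at the origin on a cart in front of the work surface, level with it; the furniture and walls round the work are solid. World frame = base frame: x ahead of the robot, y to its left, z up, the work surface at z = 0. Lengths are in m, angles in rad, forces in N, time in s.
With the tool pointing down it reaches from about 0.375 to 0.9 m from the base axis. Payload 3.1 kg.
Tool frame: the origin (TCP) lies at the very end of the fingers, on their centre line; the grasp point (between the pads) lies 19 mm behind it (manip.pinch_z is the distance from the TCP to the grasp point, in m); z points along the fingers, y is the line along which they close (so a half turn about z gives the same grasp; the last joint's range is limited). The gripper opens to 85 mm and grips with 20 to 120 N. Pads are 22 mm wide; open, the fingers measure 114 mm over their backs; the gripper's body (76 mm by 85 mm) begins 54 mm behind the grasp point. The pads swing forward as they close: fully open they stand 13 mm farther back than shut.
Start: joints at [1.087, 0.527, 1.433, -0, 1.181, -0.178], TCP at [0.188, 0.596, 0.231] pointing down, gripper open.
Joint ranges: [-3.08, 3.08], [-0.75, 2.2], [0.22, 2.44], [-1.43, 4.57], [0, 2.65], [-2.85, 2.85]. Speed limits (rad/s): [2.79, 2.79, 3.14, 3.14, 3.14, 3.14].

## Interface

Orientations are given as a unit quaternion [x, y, z, w].
In Python, from station import manip gives the robot as it stands.
- The arm moves only by the tool servo_tool, never from a script. Its argument "commands" is one flat list of numbers, 7 for each row, row after row: the shift along the tool's x, y, z each as a share of 500 mm, from -1 to 1, then the turn, a rotation vector about the tool's x, y, z each as a share of 360 degrees, from -1 to 1, then the opening, from -1 (shut) to 1 (fully open). In form: [dx, dy, dz, rx, ry, rz, claw, dx, dy, dz, rx, ry, rz, claw, ...]. A call has 1 to 12 rows; each row shifts and turns the commanded pose from where the row before left it, along the tool's axes as they then stand; what a row does not reach is not made up. A row lasts 1/12 s, in which the tool goes at most 41.7 mm and 7.16 degrees, less where a joint would pass 70% of its speed; a pose out of reach is approached as far as the arm can. A call with a number of a shift or a turn outside -1 to 1 is refused whole. A call with a gripper value outside its range is refused whole. The fingers move at their own pace and stop on an object; "force" is the grip in N (left out, the last holds). Time passes only in rows, so rows that do not move let the fingers close. It gives the time, the measured TCP pose, the force, the opening and the grip force at its end, in the units of the state.
- manip.sense(): the state, without advancing time (a new reading comes with each control period).
- manip.snapshot(name): name is "scene" or "top" or "wrist"; returns a dict with "img" (420x560x3 uint8, red, green, blue), "mtx" (3x3 intrinsics, pixels), "world_to_cam" (4x4, takes a point from world to camera coordinates). Camera axes: x right, y up, looking along -z (the intrinsics and any distortion apply to the point x, -y, -z); pixel columns grow to the right and rows downward; lengths in m; the calibration is good to about 2 mm. A picture is of the moment at which its call begins. There is no depth.
- manip.sign_off(): hands the job in; it is judged then, once.
Trained networks look in a picture, given as the dict that the camera call returned (one of the last four; its "shot" number tells which), for a name from the list of things; names that differ only in an ending like _2 or _b are one class to them, and where a whole thing is asked for, a point or a joint stands for the part that bears it (a point fixed in the world has none). Each returns a list of dicts, best first, with "conf" (0 to 1); they miss things now and then, are a little off and sometimes report something else, mostly with a low value. They report only what shows in the picture. A call takes as long as a camera call. They do not tell look-alikes from the thing itself.
- manip.look_for(picture, query): "box" ([left, top, width, height] in pixels, round what is visible of it).
- manip.silhouettes(picture, query): "pixels" (420x560 bool, what is visible of it) and "box" ([left, top, width, height] in pixels, round what is visible of it).
The state is a dict: "t": time; "q": joint angles; "qd": joint speeds; "tau": joint torques, N m; "tcp_pos": TCP position; "tool_rot": TCP orientation; "force": force on the tool from outside, world axes, zero at the start; "ft_torque": the same for the moment, N m; "finger_gap": opening from 0.0 (shut) to 1.0 (fully open); "gripper_force": force on a finger pad.
Only numpy, scipy, OpenCV 4.12 (cv2) and the standard library are available. Lean on these libraries where they do the work, as an engineer would, in place of code of your own. Each camera call takes 0.05 s, during which the arm holds its last target. There are 200 camera calls.

## Task

Pick up the battery cell lying on the worktop and load it into the bench cradle for testing: push its flat end against the coil-spring contact, drop the nub end in behind the fixed contact block, and leave the cell lying fully home in the two saddles. Do it gently, without driving the spring hard onto its stop, and leave the other things on the bench where they are.

Things in the scene. Friction and masses are not known exactly. Their poses are not given: they have to be found in the camera images.
- cell: The one cylindrical battery cell, green and black, 14 mm diameter, 50 mm long (plus a 1 mm metal nub that is not solid), 24 g, lying on the worktop; it can roll. Origin: centre of its flat (minus) end face. Its z axis runs along the cell from the flat end to the nub (plus) end and is level at the start.
- cell_mid (a point): Middle of the cell, on its axis, 25 mm from either end. Axes as cell.
- cell_plus (a point): Centre of the cell's nub (plus) end face, on its axis, 50 mm from the flat end. Axes as cell.
- cradle: Cell cradle: aluminium base plate 148 x 56 x 6 mm fixed to the worktop. Origin: centre of its underside; x is the long axis, from the spring end (taller grey housing) to the fixed contact block (lower grey block with a brass disc), z up. Cradle frame is meant below. Contact forces of cell or fingers on the cradle above 25 N damage it.
- seat (a point): Where the middle of a loaded cell lies, on the cell's axis (cradle x 0, y 0, z 22 mm), if the bay is at its middle setting. The grey bay on the base plate (saddles, block, spring) is clamped in slots: it stands up to 12 mm either way along x, does not move under load, and this offset is NOT in any reported pose: feel or see it. It shifts seat, spring_rest and block_face alike.
- spring_rest (a point): Nominal (bay at middle setting) point on the spring contact's face at rest, on the seated cell's axis: x -21 mm. Upright steel plate 12 mm wide, z 15 to 34 mm, on a coil spring; moves straight to -x, solid after 9 mm; 2 N to start, then 0.8 N more per mm; 4 mm in when loaded. Housing behind it: x -47 to -33.5, 26 wide, top z 36 mm.
- block_face (a point): Nominal (bay at middle setting) point on the fixed contact block's inner face, on the seated cell's axis: x 25 mm. The block is 9 mm thick along x, 24 wide, top z 24 mm. From the spring at rest to the block: 46 mm for a 50 mm cell; a tilted cell takes up to 52 mm along x while its nub end passes the block. Loaded, the nub end rests on this face.
- saddle_near_spring (a point): Middle of the cell's axis over the V saddle near the spring (x -17.5, z 22 mm, bay at middle setting); the other one is at x 19 mm. Each is 6 mm long, about 12 mm wide, top edges z 17.7 mm, flanks at 45 deg; a cell set down over 2 mm off the centre line may hang on one flank. Between them the bay is only 9 mm high, so fingers fit beside and under the cell's middle.
- tape_roll: Bystander: roll of amber tape lying flat, 66 mm across, 13 mm high. Origin: centre of its underside.
- parts_dish: Bystander: round steel dish with screws, 67 mm across, 16 mm high. Origin: centre of its underside.
- side_cutter: Bystander: side cutter with red handles, 125 x 37 x 10 mm, lying. Origin: centre of its underside; y along its length.
- boom_end (a point): Obstacle: lower right corner of the end block of the microscope's boom (fixed). The boom, two level bars 0.16 to 0.29 m above the worktop, runs from here to the left (world +y, y -0.09 to 0.5 m) at world x 0.53 to 0.58 m, to the microscope on the left. The cell lies in front of it, the cradle to its right: swing across close to the robot, and reach out only right of it.
Mind the look-alikes: they are no part of the job. Of the things that look like the cradle, the larger one is meant.

How it is judged:
By the outcome, as a careful person would: the job done as asked, in the order asked, and still so for the second after the job is handed in, with the robot touching nothing.
It also fails if it takes over 51 s, if anything falls off the work surface, if the arm or the gripper's body presses on something with over 40 N, if the wrist force passes 120 N, or if a joint passes its speed limit or range.

## Working session

There is one attempt and no reset: what is moved stays moved. The work goes in short steps, Python scripts to look and compute and a tool call to move; the robot and the scene stay as the last step left them, time stands still between calls to the robot, and variables do not carry over. Pictures are saved under pics/ and viewed, at most 10 in all, crops included, and the job is handed in when it is done.

Besides the shell and the picture viewer there is one more tool, called after "Request:" by a JSON object that holds its "fn" and its "kwargs". servo_tool: Moves the arm, as the interface text tells. Its arguments: {"type":"object","properties":{"commands":{"type":"array"},"force":{"type":"number"}},"required":["commands"]}

```bash
mkdir -p pics; cat > h.py <<'E'
import numpy as np, cv2
from station import manip
def save(p,n): cv2.imwrite('pics/'+n,p['img'][:,:,::-1])
def proj(p,X):
    X=np.atleast_2d(X); T=np.array(p['world_to_cam']); c=X@T[:3,:3].T+T[:3,3]
    u=np.c_[c[:,0],-c[:,1],-c[:,2]]@np.array(p['mtx']).T
    return u[:,:2]/u[:,2:]
def onz(p,uv,z):
    uv=np.atleast_2d(uv).astype(float); T=np.array(p['world_to_cam']); R=T[:3,:3]; o=-R.T@T[:3,3]
    d=np.c_[uv,np.ones(len(uv))]@np.linalg.inv(np.array(p['mtx'])).T; d=d*[1,-1,-1]; d=d@R
    return o+d*((z-o[2])/d[:,2])[:,None]
E
python3 - <<'E'
from h import *
ims=[]
for n in ['scene','top']:
    p=manip.snapshot(n); save(p,n+'0.png'); 
    T=np.array(p['world_to_cam']); print(n,[k for k in p], -T[:3,:3].T@T[:3,3])
    for q in ['cell','cradle','tape_roll','parts_dish','side_cutter']:
        for d in manip.look_for(p,q)[:3]:
            b=d['box']; c=[b[0]+b[2]/2,b[1]+b[3]/2]; print(q,np.round(b),round(d['conf'],2),onz(p,c,0.007)[0].round(3))
print(manip.sense()['t'],manip.pinch_z)
E
```

```text
scene ['img', 'mtx', 'world_to_cam', 'shot'] [0.24175127 0.4108003  0.78049103]
cell [268. 291.  19.  12.] 0.42 [0.443 0.056 0.007]
cell [230. 344.  37.  36.] 0.2 [0.422 0.202 0.007]
cradle [285. 176.  57.  34.] 0.96 [ 0.509 -0.251  0.007]
cradle [300. 236.  45.  19.] 0.87 [ 0.415 -0.112  0.007]
tape_roll [210. 232.  28.  33.] 0.7 [0.612 0.009 0.007]
parts_dish [229. 345.  38.  35.] 0.97 [0.423 0.204 0.007]
side_cutter [285. 178.  61.  35.] 0.68 [ 0.501 -0.248  0.007]
side_cutter [350. 174.  30.  32.] 0.51 [ 0.398 -0.329  0.007]
top ['img', 'mtx', 'world_to_cam', 'shot'] [ 0.29923376 -0.08475694  1.11555597]
cradle [337. 191.  25.  59.] 0.91 [ 0.505 -0.252  0.007]
cradle [285. 224.  18.  47.] 0.64 [ 0.42  -0.117  0.007]
parts_dish [157. 219.  26.  27.] 0.94 [0.422 0.203 0.007]
side_cutter [360. 244.  32.  44.] 0.66 [ 0.398 -0.326  0.007]
side_cutter [334. 188.  27.  59.] 0.32 [ 0.512 -0.246  0.007]
side_cutter [224. 220.  11.  19.] 0.3 [0.445 0.051 0.007]
0.6 0.0187
```

```bash
python3 - <<'E'
import cv2
a=cv2.imread('pics/scene0.png')[150:400,180:400]; b=cv2.imread('pics/top0.png')[170:300,140:400]
a=cv2.resize(a,None,fx=2.4,fy=2.4,interpolation=3); cv2.imwrite('pics/a.png',a)
b=cv2.resize(b,None,fx=3,fy=3,interpolation=3); cv2.imwrite('pics/b.png',b)
E
```

```text
(no output)
```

View pics/a.png

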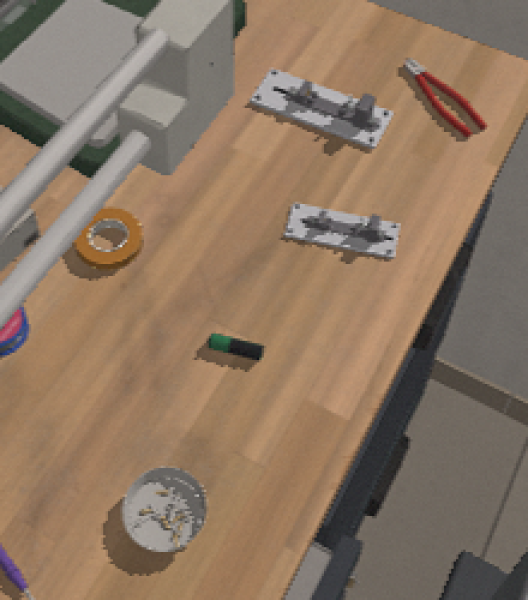

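View pics/b.png

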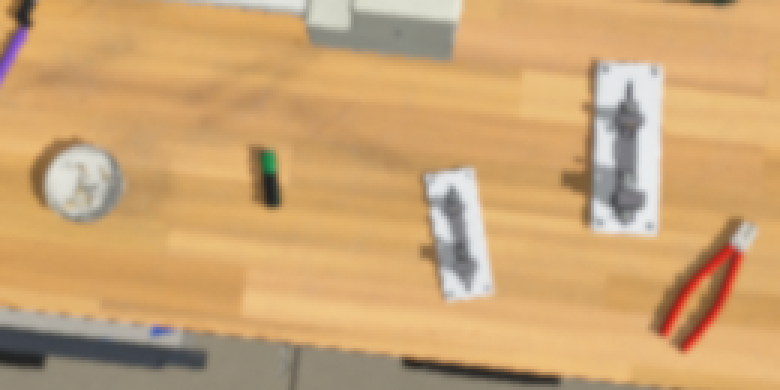

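```bash
cat >> h.py <<'E'
from scipy.spatial.transform import Rotation as Ro
def tool():
    s=manip.sense(); return s,np.array(s['tcp_pos']),Ro.from_quat(s['tool_rot']).as_matrix()
def rel(P,R=None):
    """shares of 500 mm in present tool axes, then turn in shares of 360 (apply after the shift)"""
    s,p,M=tool(); d=M.T@(np.array(P)-p)/0.5
    w=np.zeros(3) if R is None else Ro.from_matrix(M.T@R).as_rotvec()/(2*np.pi)
    return d.round(4),w.round(4)
def down(a):
    """tool pointing down with tool x at world angle a"""
    c,s=np.cos(a),np.sin(a); return np.array([[c,s,0],[s,-c,0],[0,0,-1.]])
E
python3 - <<'E'
from h import *
s,p,M=tool(); print(p,M.round(3),s['force'],s['finger_gap'])
w=manip.snapshot('wrist'); T=np.array(w['world_to_cam']); o=-T[:3,:3].T@T[:3,3]
print('cam in tool',M.T@(o-p),(M.T@T[:3,:3].T).round(2)); print(w['mtx'])
print(rel([.40,.05,.22],down(0)),rel([.40,.05,.22],down(np.pi)))
E
```

```text
[0.1875293  0.59617741 0.23132586] [[-0.954  0.3    0.   ]
 [ 0.3    0.954  0.   ]
 [-0.     0.    -1.   ]] [ 0.01944654  0.04242442 -0.48404459] 0.9979847100439225
cam in tool [ 0.07023808 -0.00025222 -0.14269354] [[-0.    0.96  0.28]
 [ 1.    0.   -0.  ]
 [-0.    0.28 -0.96]]
[[352.32517587   0.         278.38670025]
 [  0.         352.32517587 209.40163437]
 [  0.           0.           1.        ]]
(array([-0.7332, -0.9145,  0.0226]), array([ 0.    , -0.    ,  0.4515])) (array([-0.7332, -0.9145,  0.0226]), array([ 0.    ,  0.    , -0.0485]))
```

Request:
{"fn": "servo_tool", "kwargs": {"commands": [-0.044,-0.05,0.008,0,0,0,1,-0.044,-0.05,0.008,0,0,0,1,-0.044,-0.05,0.008,0,0,0,1,-0.044,-0.05,0.008,0,0,0,1,-0.044,-0.05,0.008,0,0,0,1,-0.044,-0.05,0.008,0,0,0,1,-0.044,-0.05,0.008,0,0,0,1,-0.044,-0.05,0.008,0,0,0,1,-0.044,-0.05,0.008,0,0,0,1,-0.044,-0.05,0.008,0,0,0,1,-0.044,-0.05,0.008,0,0,0,1,-0.044,-0.05,0.008,0,0,0,1]}}

```text
t: 1.65
tcp_pos: [0.35, 0.2295, 0.1835]
tool_rot: [0.152, 0.988, 0.0, 0.001]
force: [0.0, -0.2, -0.6]
finger_gap: 0.997
gripper_force: 0.0
```

Request:
{"fn": "servo_tool", "kwargs": {"commands": [-0.044,-0.05,0.008,0,0,0,1,-0.044,-0.05,0.008,0,0,0,1,-0.044,-0.05,0.008,0,0,0,1,-0.044,-0.05,0.008,0,0,0,1,-0.044,-0.05,0.008,0,0,0,1,-0.044,-0.05,0.008,0,0,0,1,0,0,0,0,0,-0.0162,1,0,0,0,0,0,-0.0162,1,0,0,0,0,0,-0.0162,1,0,0,0,0,0,0,1,0,0,0,0,0,0,1]}}

```text
t: 2.57
tcp_pos: [0.4305, 0.048, 0.1595]
tool_rot: [0.001, 1.0, -0.0, 0.0]
force: [-0.3, 0.2, 0.0]
finger_gap: 0.999
gripper_force: 0.0
```

```bash
python3 - <<'E'
from h import *
s,p,M=tool(); print(s['t'],p,M.round(3),s['q'])
w=manip.snapshot('wrist'); save(w,'w1.png')
for d in manip.silhouettes(w,'cell')[:3]:
    m=d['pixels'].astype('uint8'); print(d['conf'],d['box'],m.sum())
    (c,sz,a)=cv2.minAreaRect(cv2.findNonZero(m)); bp=cv2.boxPoints((c,sz,a)); print(c,sz,a,onz(w,[c],.007), onz(w,bp,.007).round(4))
E
```

```text
2.5667 [0.43048849 0.04798107 0.1594693 ] [[-1.     0.002  0.001]
 [ 0.002  1.    -0.   ]
 [-0.001 -0.    -1.   ]] [-1.48170729e-01  3.96759844e-01  1.97336211e+00  3.86273653e-05
  7.70886215e-01 -1.71679039e+00]
0.78 [267.3, 181.1, 33.0, 59.6] 952
(280.9115295410156, 208.88124084472656) (58.45992660522461, 18.164196014404297) 76.50426483154297 [[0.44471585 0.04991663 0.007     ]] [[0.4213 0.0366 0.007 ]
 [0.4177 0.0516 0.007 ]
 [0.4691 0.0638 0.007 ]
 [0.4731 0.0481 0.007 ]]
```

View pics/w1.png

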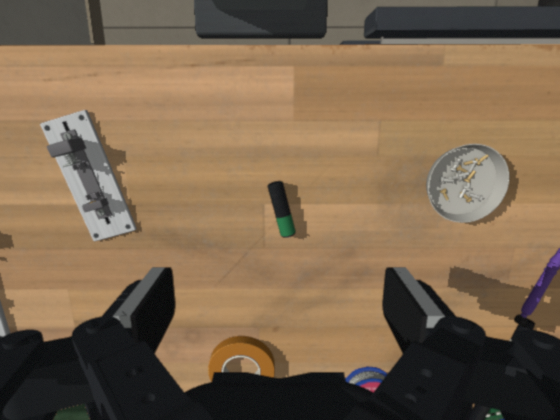

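```bash
python3 - <<'E'
import cv2
a=cv2.imread('pics/w1.png')[170:250,250:320]
cv2.imwrite('pics/c1.png',cv2.resize(a,None,fx=7,fy=7,interpolation=2))
E
```

```text
(no output)
```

View pics/c1.png

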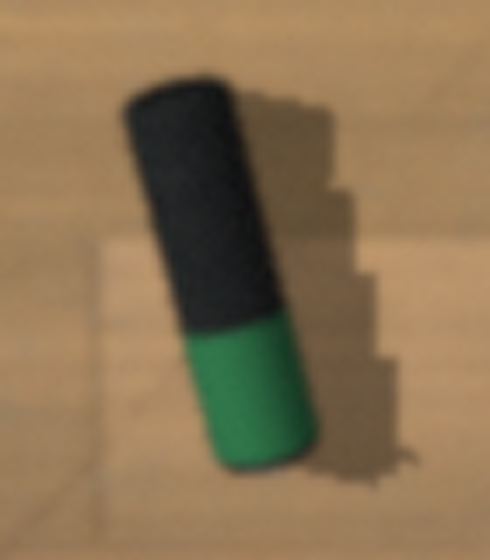

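Request:
{"fn": "servo_tool", "kwargs": {"commands": [0.02,0,0.05,0,0,0,1,0.02,0,0.05,0,0,0,1,0.02,0,0.05,0,0,0,1,0.01,0,0.05,0,0,0,1,0,0,0.03,0,0,0,1,0,0,0,0,0,0,1,0,0,0,0,0,0,1]}}

```text
t: 3.25
tcp_pos: [0.3951, 0.0483, 0.0439]
tool_rot: [-0.0, 1.0, 0.0, -0.001]
force: [-0.9, -0.2, 0.5]
finger_gap: 1.0
gripper_force: 0.0
```

```bash
python3 - <<'E'
from h import *
s,p,M=tool(); print(s['t'],p)
w=manip.snapshot('wrist'); save(w,'w2.png')
for d in manip.silhouettes(w,'cell')[:2]:
    m=d['pixels'].astype('uint8'); print(d['conf'],d['box'],m.sum())
    (c,sz,a)=cv2.minAreaRect(cv2.findNonZero(m)); bp=cv2.boxPoints((c,sz,a)); print(c,sz,a,onz(w,[c],.007), onz(w,bp,.007).round(4))
u=proj(w,[[.445,.05,.007]])[0].astype(int); print(u)
x0,y0=max(u[0]-90,0),max(u[1]-75,0)
cv2.imwrite('pics/c2.png',cv2.resize(w['img'][y0:y0+150,x0:x0+180,::-1],None,fx=4,fy=4,interpolation=2)); print(x0,y0)
E
```

```text
3.25 [0.39513968 0.04825457 0.04392383]
0.87 [262.1, 280.0, 44.0, 85.5] 1926
(282.5550842285156, 322.18353271484375) (84.76763153076172, 24.32878875732422) 73.3007583618164 [[0.44499826 0.05043623 0.007     ]] [[0.421  0.0369 0.007 ]
 [0.4166 0.05   0.007 ]
 [0.4707 0.0649 0.007 ]
 [0.4757 0.0509 0.007 ]]
[281 322]
191 247
```

View pics/c2.png

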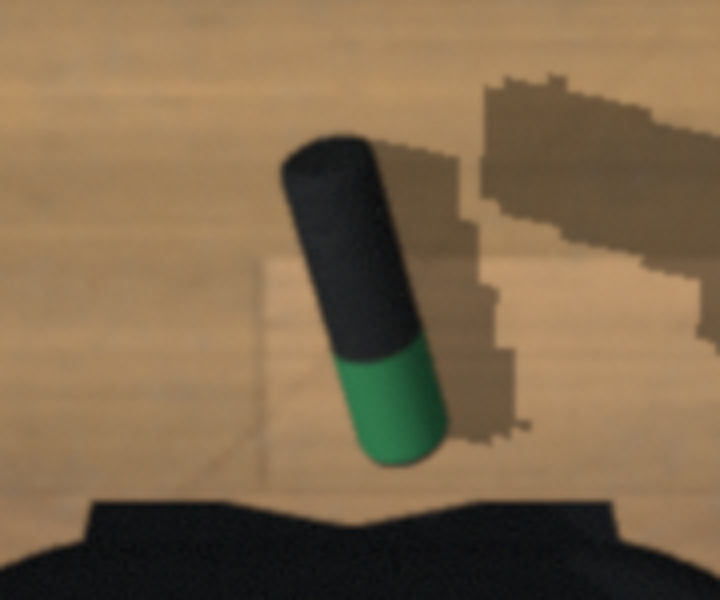

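Request:
{"fn": "servo_tool", "kwargs": {"commands": [-0.034,0.002,0,0,0,0,-0.2,-0.033,0.002,0,0,0,0,-0.2,-0.033,0,0,0,0,0,-0.2,0,0,0,0,0,-0.0136,-0.2,0,0,0,0,0,-0.0136,-0.2,0,0,0,0,0,-0.0136,-0.2,0,0,0.02,0,0,0,-0.2,0,0,0,0,0,0,-0.2,0,0,0,0,0,0,-0.2]}}

```text
t: 4.1
tcp_pos: [0.4458, 0.0501, 0.0352]
tool_rot: [-0.128, 0.992, -0.0, 0.001]
force: [-0.2, -0.3, 0.2]
finger_gap: 0.399
gripper_force: 0.0
```

```bash
python3 - <<'E'
from h import *
s,p,M=tool(); print(s['t'],p,s['finger_gap'],s['force'])
print(rel([.445,.0503,.003],down(np.pi+.257)))
w=manip.snapshot('wrist'); save(w,'w3.png')
E
```

```text
4.1 [0.44580932 0.05010669 0.03524623] 0.39895348888276566 [-0.16129243 -0.26148375  0.19876991]
(array([0.0016, 0.0008, 0.0645]), array([-0.0001,  0.0002, -0.0001]))
```

View pics/w3.png

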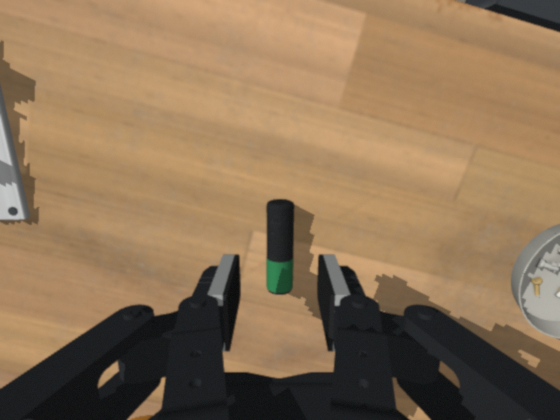

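Request:
{"fn": "servo_tool", "kwargs": {"commands": [0.001,0.001,0.02,0,0,0,-0.2,0,0,0.02,0,0,0,-0.2,0,0,0.014,0,0,0,-0.2,0,0,0.01,0,0,0,-0.2,0,0,0,0,0,0,-0.2,0,0,0,0,0,0,-1,0,0,0,0,0,0,-1,0,0,0,0,0,0,-1,0,0,0,0,0,0,-1,0,0,0,0,0,0,-1], "force": 45}}

```text
t: 4.98
tcp_pos: [0.4448, 0.0504, 0.0027]
tool_rot: [-0.128, 0.992, -0.0, 0.0]
force: [-0.5, 0.3, 3.8]
finger_gap: 0.14
gripper_force: 44.3
```

Request:
{"fn": "servo_tool", "kwargs": {"commands": [0,0,-0.02,0,0,0,-1,0,0,-0.05,0,0,0,-1,0,0,-0.06,0,0,0,-1,0,0,-0.06,0,0,0,-1,0.01,-0.02,-0.06,0,0,0,-1,0.0326,-0.0534,-0.03,0,0,0,-1,0.0326,-0.0534,0,0,0,0,-1,0.0326,-0.0534,0,0,0,0,-1,0.0326,-0.0534,0,0,0,0,-1,0.0226,-0.0334,0,0,0,0,-1,0,-0.05,0,0,0,0,-1]}}

```text
t: 5.9
tcp_pos: [0.4024, -0.123, 0.1428]
tool_rot: [-0.128, 0.992, 0.002, -0.002]
force: [0.1, 0.1, -0.4]
finger_gap: 0.141
gripper_force: 44.1
```

Request:
{"fn": "servo_tool", "kwargs": {"commands": [-0.0195,-0.0568,0,0,0,0,-1,-0.0195,-0.0568,0,0,0,0,-1,-0.0195,-0.0568,0,0,0,0,-1,-0.0195,-0.0568,0,0,0,0,-1,-0.0195,-0.0568,0,0,0,0,-1,-0.0195,-0.0068,0,0,0,0.0155,-1,0,0,0,0,0,0.0155,-1,0,0,0,0,0,0.0155,-1,0,0,0,0,0,0,-1,0,0,0,0,0,0,-1]}}

```text
t: 6.73
tcp_pos: [0.4993, -0.2491, 0.1427]
tool_rot: [0.016, 1.0, 0.0, -0.0]
force: [-0.3, -0.2, -0.4]
finger_gap: 0.14
gripper_force: 44.1
```

```bash
python3 - <<'E'
from h import *
s,p,M=tool(); print(s['t'],p,s['finger_gap'],s['gripper_force'],s['force'],M.round(3),s['q'])
w=manip.snapshot('wrist'); save(w,'w4.png')
for d in manip.look_for(w,'cradle')[:3]: print(d)
for n in ['seat','spring_rest','block_face','saddle_near_spring']:
    print(n,[(np.round(d['box']),round(d['conf'],2)) for d in manip.look_for(w,n)[:2]])
E
```

```text
6.7333 [ 0.49925771 -0.24905277  0.14271475] 0.13992274151727468 44.091777205467224 [-0.32296926 -0.15728496 -0.44840242] [[-0.999  0.033 -0.   ]
 [ 0.033  0.999  0.   ]
 [ 0.     0.    -1.   ]] [-6.63009439e-01  5.58669204e-01  1.68514927e+00 -1.92966021e-06
  8.97975075e-01 -2.20102637e+00]
{'box': [234.2, 113.4, 80.6, 150.5], 'conf': 0.89}
{'box': [414.0, 6.6, 76.7, 153.8], 'conf': 0.85}
seat [(array([235., 114.,  79., 149.]), 0.72)]
spring_rest [(array([412.,   2.,  79., 162.]), 0.85), (array([233., 115.,  83., 152.]), 0.55)]
block_face [(array([235., 115.,  80., 151.]), 0.7), (array([411.,   2.,  78., 160.]), 0.67)]
saddle_near_spring [(array([233., 116.,  84., 152.]), 0.72), (array([412.,   1.,  77., 161.]), 0.65)]
```

View pics/w4.png

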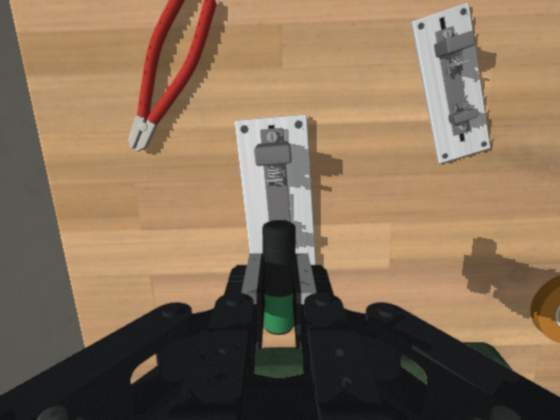

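Request:
{"fn": "servo_tool", "kwargs": {"commands": [-0.04,0,0,0,0,0,-1,-0.04,0,0,0,0,0,-1,-0.04,0,0,0,0,0,-1,0,0,0,0,0,0,-1,0,0,0,0,0,0,-1]}}

```text
t: 7.45
tcp_pos: [0.5599, -0.2513, 0.1421]
tool_rot: [0.017, 1.0, -0.0, -0.0]
force: [-0.7, 0.0, -0.5]
finger_gap: 0.135
gripper_force: 44.1
```

```bash
python3 - <<'E'
from h import *
s,p,M=tool(); print(s['t'],p)
w=manip.snapshot('wrist'); save(w,'w5.png')
import pickle; pickle.dump({k:np.array(w[k]) for k in ('img','mtx','world_to_cam')},open('w5.pkl','wb'))
for d in manip.silhouettes(w,'cradle')[:2]:
    m=d['pixels'].astype('uint8'); b=np.array(d['box']); print(d['conf'],b)
    r=cv2.minAreaRect(cv2.findNonZero(m)); bp=cv2.boxPoints(r); X=onz(w,bp,.006); print(bp.round(1),X.round(4),X.mean(0), np.linalg.norm(X-np.roll(X,1,0),axis=1))
cv2.imwrite('pics/c5.png',cv2.resize(w['img'][30:230,180:380,::-1],None,fx=3,fy=3,interpolation=2))
E
```

```text
7.45 [ 0.55992254 -0.25127558  0.14213915]
0.94 [437.    0.9  68.3  78.2]
[[ 4.336e+02  1.000e-01]
 [ 4.949e+02 -8.000e+00]
 [ 5.058e+02  7.400e+01]
 [ 4.445e+02  8.210e+01]] [[ 0.4204 -0.1375  0.006 ]
 [ 0.4168 -0.0951  0.006 ]
 [ 0.4712 -0.0798  0.006 ]
 [ 0.4753 -0.1247  0.006 ]] [ 0.44591522 -0.10927095  0.006     ] [0.05636786 0.04257863 0.05646324 0.04510044]
0.8 [234.7  26.   85.2 200.5]
[[231.4  33.9]
 [307.9  26.8]
 [325.9 220.7]
 [249.5 227.8]] [[ 0.4372 -0.2812  0.006 ]
 [ 0.4345 -0.2261  0.006 ]
 [ 0.5809 -0.2127  0.006 ]
 [ 0.585  -0.2765  0.006 ]] [ 0.50940295 -0.24913481  0.006     ] [0.14785833 0.05514077 0.14709343 0.06397209]
```

View pics/c5.png

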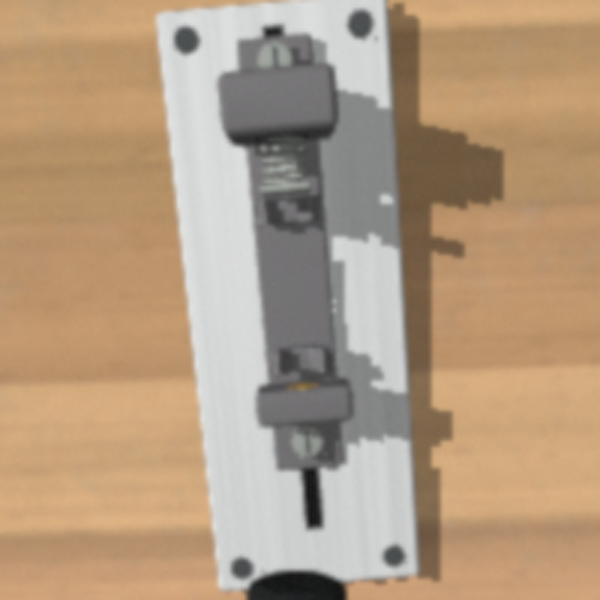

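```bash
cat > fit.py <<'E'
from h import *
import pickle
from scipy.optimize import least_squares
w=pickle.load(open('w5.pkl','rb'))
c2p=lambda a: np.array(a,float)/3+[180,30]-1/3
C=c2p([[158,14],[220,588],[387,-1],[417,575]])
L=np.array([[-74,28],[74,28],[-74,-28],[74,-28.]])*1e-3   # image left/right sign settled below
def W(q,P):  # cradle points -> world
    P=np.asarray(P,float); c,s=np.cos(q[2]),np.sin(q[2]); return np.c_[q[0]+c*P[:,0]-s*P[:,1],q[1]+s*P[:,0]+c*P[:,1],P[:,2]]
best=None
for sg in (1,-1):
    P=np.c_[L*[1,sg],np.full(4,.006)]
    r=least_squares(lambda q:(proj(w,W(q,P))-C).ravel(),[.505,-.25,0])
    if best is None or r.cost<best.cost: best=r
q=best.x
if __name__=='__main__':
    print('pose',q,'cost',best.cost,best.fun.round(1))
    # bay offset from block inner/outer top edge, housing near/front top edge (crop px at middle of the edge)
    for n,x,z,px in [('blk in',25,24,[304,389]),('blk out',34,24,[306,422]),('hous back',-47,36,[277,68]),('hous front',-33.5,36,[280,130])]:
        f=lambda v:(proj(w,W(q,[[(x+v[0])*1e-3,v[1]*1e-3,z*1e-3]]))-c2p([px])).ravel()
        print(n,least_squares(f,[0,0]).x.round(2))
E
python3 fit.py; python3 - <<'E'
from fit import *
im=cv2.resize(w['img'][30:230,180:380,::-1],None,fx=3,fy=3,interpolation=2)
def box(x0,x1,hw,z,o,col):
    P=np.array([[x0+o,hw,z],[x1+o,hw,z],[x1+o,-hw,z],[x0+o,-hw,z]])*1e-3
    u=((proj(w,W(q,P))-[180,30])*3+1).round().astype(int); cv2.polylines(im,[u],True,col,1)
g=cv2.cvtColor(im,cv2.COLOR_BGR2GRAY); 
o=-8
box(-74,74,28,6,0,(0,0,255))
for a in [(25,34,12,24),(-47,-33.5,13,36),(16,22,6,17.7),(-20.5,-14.5,6,17.7)]: box(*a,o,(0,255,0))
cv2.imwrite('pics/ov.png',im)
E
```

```text
pose [ 0.50989785 -0.24961257  0.04523944] cost 6.719548666140685 [-0.6 -0.4 -0.8  2.2  0.8 -2.2  0.5  1.4]
blk in [-8.68  0.45]
blk out [-9.46  0.31]
hous back [-8.29  0.01]
hous front [-9.18 -0.39]
```

View pics/ov.png

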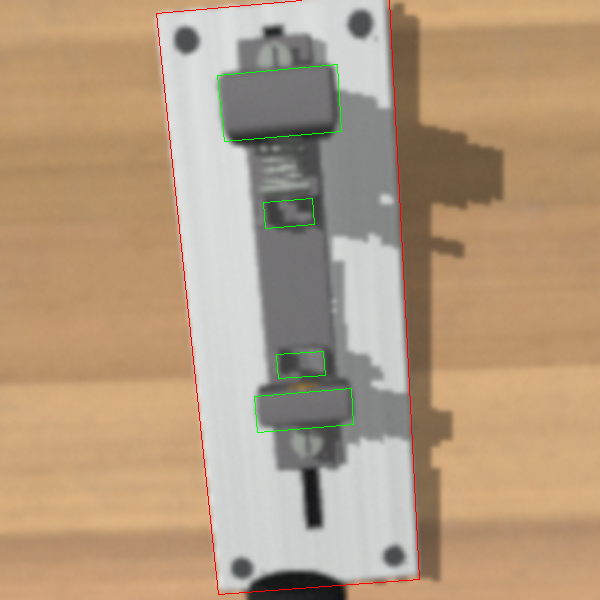

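```bash
python3 - <<'E'
from fit import *
t=manip.snapshot('top'); t0=cv2.imread('pics/top0.png')
P=np.array([[74,28,6],[74,-28,6],[-74,-28,6],[-74,28,6]])*1e-3
print('top pred',proj(t,W(q,P)).round(1),'\n meas [[339,190.7],[360.7,192],[358.3,248.3],[336.7,246.7]]')
r=least_squares(lambda v:(proj(t,W(v,P))-[[339,190.7],[360.7,192],[358.3,248.3],[336.7,246.7]]).ravel(),q); print('top fit',r.x,r.fun.round(1))
# held cell check
s,p,M=tool()
for x in (25,): 
    print('cell end pred',proj(w,p+M@np.array([x,0,-4.3])*1e-3),proj(w,p+M@np.array([x,0,-11.3])*1e-3),'black end seen ~ (279,221)')
print(p,s['t'])
E
```

```text
top pred [[339.1 190.2]
 [360.6 191.8]
 [358.6 248.3]
 [336.6 246.7]] 
 meas [[339,190.7],[360.7,192],[358.3,248.3],[336.7,246.7]]
top fit [ 0.50948388 -0.249525    0.04451813] [ 0.1 -0.3 -0.1 -0.1  0.2  0.2 -0.2  0.2]
cell end pred [[279.78808865 218.05546843]] [[279.84019733 223.43325681]] black end seen ~ (279,221)
[ 0.55819166 -0.25091654  0.14196794] 7.6
```

Request:
{"fn": "servo_tool", "kwargs": {"commands": [0.03,0,0,0,0,-0.0124,-1,0.032,0.002,0.02,0,0,0,-1,0.032,0.003,0.04,0,0,0,-1,0,0,0.04,0,0,0,-1,0,0,0.04,0,0,0,-1,0,0,0.02,0,0,0,-1,0,0,0,0,0,0,-1,0,0,0,0,0,0,-1,0,0,0,0,0,0,-1,0,0,0,0,0,0,-1]}}

```text
t: 8.43
tcp_pos: [0.5133, -0.2503, 0.0635]
tool_rot: [-0.021, 1.0, -0.001, 0.001]
force: [0.2, 0.3, 0.7]
finger_gap: 0.136
gripper_force: 44.1
```

```bash
cat >> h.py <<'E'
SX,SY,YAW=.5011,-.2500,.045
def seatrel(x=0,y=0,z=None):
    s,p,M=tool(); c,n=np.cos(YAW),np.sin(YAW); d=p[:2]-[SX,SY]
    f=np.array(s['force']); print('t',s['t'],'in seat frame mm',(np.array([c*d[0]+n*d[1],-n*d[0]+c*d[1],p[2]])*1e3).round(2),'F',(c*f[0]+n*f[1]).round(2),f.round(2),'gap',round(s['finger_gap'],3))
    P=[SX+c*x-n*y,SY+n*x+c*y,p[2] if z is None else z]
    print('need',rel(P,down(np.pi+YAW)))
E
python3 -c "
from h import *
seatrel(.010,0,.0297)"
```

```text
t 8.4333 in seat frame mm [12.15 -0.86 63.5 ] F 0.19 [0.18 0.34 0.72] gap 0.136
need (array([0.0044, 0.0018, 0.0676]), array([-0.0002,  0.0003, -0.0004]))
```

Request:
{"fn": "servo_tool", "kwargs": {"commands": [0.002,0.001,0.02,0,0,0,-1,0.0015,0.0008,0.02,0,0,0,-1,0,0,0.018,0,0,0,-1,0,0,0.009,0,0,0,-1,0,0,0,0,0,0,-1,0,0,0,0,0,0,-1,0,0,0,0,0,0,-1]}}

```text
t: 9.02
tcp_pos: [0.5107, -0.249, 0.0287]
tool_rot: [-0.021, 1.0, 0.0, -0.0]
force: [0.4, -0.3, -0.4]
finger_gap: 0.136
gripper_force: 44.1
```

```bash
python3 - <<'E'
from h import *
seatrel(.004,0,.0297)
w=manip.snapshot('wrist'); save(w,'w6.png')
cv2.imwrite('pics/c6.png',cv2.resize(w['img'][90:330,180:380,::-1],None,fx=2.5,fy=2.5,interpolation=2))
E
```

```text
t 9.0167 in seat frame mm [ 9.68  0.57 28.7 ] F 0.35 [ 0.37 -0.31 -0.36] gap 0.136
need (array([ 0.0114, -0.0012, -0.002 ]), array([ 0.    , -0.    , -0.0004]))
```

View pics/c6.png

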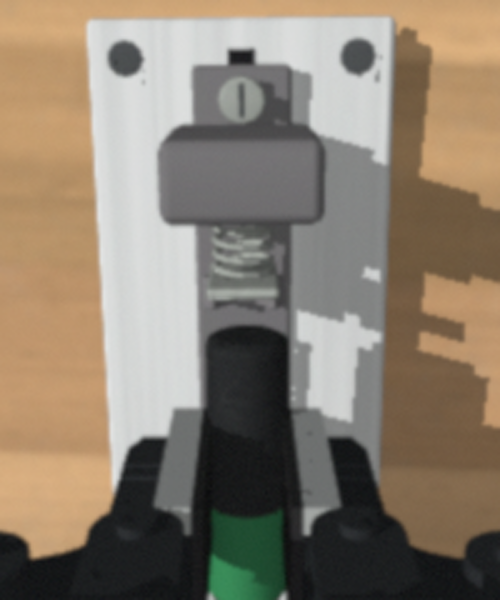

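Request:
{"fn": "servo_tool", "kwargs": {"commands": [0.004,-0.001,-0.002,0,0,0,-1,0.004,0,0,0,0,0,-1,0.003,0,0,0,0,0,-1,0.002,0,0,0,0,0,-1,0.0025,0,0,0,0,0,-1,0,0,0,0,0,0,-1,0,0,0,0,0,0,-1,0,0,0,0,0,0,-1]}}

```text
t: 9.73
tcp_pos: [0.5036, -0.2499, 0.03]
tool_rot: [-0.021, 1.0, -0.0, 0.001]
force: [2.0, 1.7, 0.7]
finger_gap: 0.136
gripper_force: 44.2
```

```bash
python3 -c "
from h import *
seatrel(-.0015,0,.0297)"
```

```text
t 9.7333 in seat frame mm [ 2.47 -0.04 30.02] F 2.08 [2.01 1.67 0.68] gap 0.136
need (array([0.0079, 0.0001, 0.0006]), array([-0.0001,  0.0002, -0.0004]))
```

Request:
{"fn": "servo_tool", "kwargs": {"commands": [0.002,0,0,0,0,0,-1,0.002,0,0,0,0,0,-1,0.002,0,0,0,0,0,-1,0.001,0,0,0,0,0,-1,0,0,0,0,0,0,-1,0,0,0,0,0,0,-1]}}

```text
t: 10.23
tcp_pos: [0.5003, -0.2502, 0.03]
tool_rot: [-0.021, 1.0, -0.0, 0.001]
force: [4.9, 1.7, 0.5]
finger_gap: 0.14
gripper_force: 44.3
```

```bash
python3 - <<'E'
from h import *
for i in range(3):
    seatrel(-.002,0,.0297); w=manip.snapshot('wrist')
save(w,'w7.png')
cv2.imwrite('pics/c7.png',cv2.resize(w['img'][90:330,180:380,::-1],None,fx=2.5,fy=2.5,interpolation=2))
E
```

```text
t 10.2333 in seat frame mm [-0.78 -0.15 30.02] F 5.0 [4.93 1.72 0.46] gap 0.14
need (array([0.0025, 0.0003, 0.0006]), array([-0.0001,  0.0003, -0.0005]))
t 10.2833 in seat frame mm [-0.74 -0.17 30.04] F 6.06 [5.99 1.77 0.68] gap 0.138
need (array([0.0025, 0.0003, 0.0007]), array([-0.0001,  0.0003, -0.0004]))
t 10.3333 in seat frame mm [-0.73 -0.14 30.05] F 4.74 [4.68 1.59 1.44] gap 0.14
need (array([0.0025, 0.0003, 0.0007]), array([-0.0001,  0.0003, -0.0004]))
```

View pics/c7.png

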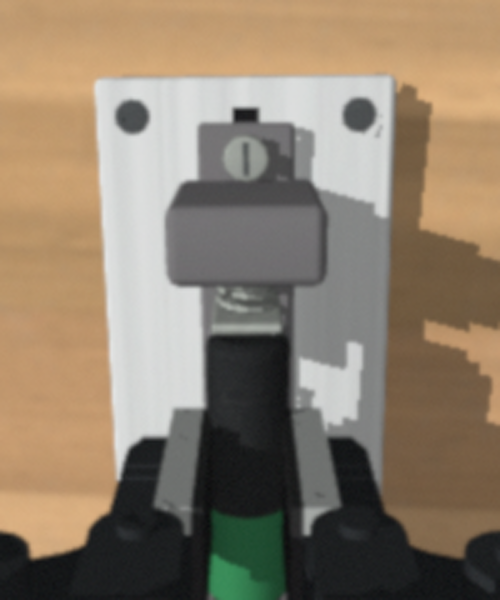

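Request:
{"fn": "servo_tool", "kwargs": {"commands": [0.002,0,0,0,0,0,-1,0.002,0,0,0,0,0,-1,0,0,0,0,0,0,-1,0,0,0.003,0,0,0,-1,0,0,0.003,0,0,0,-1,0,0,0.003,0,0,0,-1,0,0,0,0,0,0,-1,0,0,0,0,0,0,-1]}}

```text
t: 11.05
tcp_pos: [0.4995, -0.2515, 0.026]
tool_rot: [-0.021, 1.0, -0.002, 0.002]
force: [6.3, 0.7, 1.0]
finger_gap: 0.138
gripper_force: 44.3
```

```bash
python3 - <<'E'
from h import *
for i in range(3):
    seatrel(-.002,0,.0177); w=manip.snapshot('wrist')
E
```

```text
t 11.05 in seat frame mm [-1.67 -1.39 25.95] F 6.35 [6.32 0.69 1.01] gap 0.138
need (array([0.0007, 0.0028, 0.0165]), array([-0.0005,  0.0007, -0.0004]))
t 11.1 in seat frame mm [-1.67 -1.38 25.94] F 5.99 [5.96 0.81 1.26] gap 0.14
need (array([0.0007, 0.0028, 0.0165]), array([-0.0005,  0.0007, -0.0004]))
t 11.15 in seat frame mm [-1.67 -1.35 25.95] F 6.77 [ 6.78 -0.13  2.1 ] gap 0.14
need (array([0.0007, 0.0028, 0.0165]), array([-0.0005,  0.0007, -0.0004]))
```

Request:
{"fn": "servo_tool", "kwargs": {"commands": [0,0.0015,0.001,0,0,0,-1,0,0.0013,0.002,0,0,0,-1,0,0,0.003,0,0,0,-1,0,0,0.003,0,0,0,-1,0,0,0,0,0,0,-1,0,0,0,0,0,0,-1]}}

```text
t: 11.7
tcp_pos: [0.4996, -0.2504, 0.0215]
tool_rot: [-0.021, 1.0, -0.002, 0.002]
force: [5.5, 0.3, 1.4]
finger_gap: 0.137
gripper_force: 44.3
```

```bash
python3 - <<'E'
from h import *
for i in range(3):
    seatrel(-.0015,0,.0177); w=manip.snapshot('wrist')
E
```

```text
t 11.7 in seat frame mm [-1.56 -0.3  21.48] F 5.5 [5.49 0.31 1.38] gap 0.137
need (array([-0.0001,  0.0006,  0.0075]), array([-0.0006,  0.0007, -0.0004]))
t 11.75 in seat frame mm [-1.53 -0.3  21.47] F 5.86 [5.85 0.25 1.79] gap 0.139
need (array([-0.    ,  0.0006,  0.0075]), array([-0.0006,  0.0007, -0.0004]))
t 11.8 in seat frame mm [-1.54 -0.31 21.48] F 6.02 [6.02 0.23 0.64] gap 0.142
need (array([-0.    ,  0.0007,  0.0076]), array([-0.0006,  0.0007, -0.0004]))
```

Request:
{"fn": "servo_tool", "kwargs": {"commands": [0,0.0006,0.002,0,0,0,-1,0,0,0.002,0,0,0,-1,0,0,0.002,0,0,0,-1,0,0,0.001,0,0,0,-1,0,0,0,0,0,0,-1,0,0,0,0,0,0,-1,0,0,0,0,0,0,-1]}}

```text
t: 12.43
tcp_pos: [0.4996, -0.25, 0.018]
tool_rot: [-0.021, 1.0, -0.002, 0.002]
force: [5.5, 0.2, 0.5]
finger_gap: 0.143
gripper_force: 44.4
```

```bash
python3 - <<'E'
from h import *
for i in range(3):
    seatrel(0,0,.0177); w=manip.snapshot('wrist')
E
```

```text
t 12.4333 in seat frame mm [-1.54  0.05 18.05] F 5.55 [5.54 0.23 0.52] gap 0.143
need (array([-0.0031, -0.0001,  0.0007]), array([-0.0006,  0.0007, -0.0004]))
t 12.4833 in seat frame mm [-1.53  0.06 18.06] F 6.17 [6.16 0.38 1.49] gap 0.134
need (array([-0.0031, -0.0001,  0.0007]), array([-0.0006,  0.0007, -0.0004]))
t 12.5333 in seat frame mm [-1.54  0.   18.06] F 5.93 [ 5.96 -0.54  1.12] gap 0.138
need (array([-0.0031,  0.    ,  0.0007]), array([-0.0006,  0.0007, -0.0004]))
```

Request:
{"fn": "servo_tool", "kwargs": {"commands": [0,0,0.001,0,0,0,-1,0,0,0.001,0,0,0,-1,0,0,0,0,0,0,-1,0,0,0,0,0,0,-1]}}

```text
t: 12.92
tcp_pos: [0.4996, -0.25, 0.0177]
tool_rot: [-0.021, 1.0, -0.002, 0.002]
force: [5.8, 0.5, 6.3]
finger_gap: 0.138
gripper_force: 44.8
```

```bash
python3 - <<'E'
from h import *
for i in range(3):
    seatrel(0,0,.0177); w=manip.snapshot('wrist')
E
```

```text
t 12.9167 in seat frame mm [-1.47  0.03 17.67] F 5.81 [5.79 0.48 6.27] gap 0.138
need (array([-0.0029, -0.    , -0.    ]), array([-0.0007,  0.0008, -0.0003]))
t 12.9667 in seat frame mm [-1.48  0.03 17.64] F 5.08 [5.05 0.84 4.74] gap 0.14
need (array([-0.003 , -0.0001, -0.0001]), array([-0.0007,  0.0008, -0.0003]))
t 13.0167 in seat frame mm [-1.48  0.03 17.66] F 4.66 [4.64 0.36 5.98] gap 0.141
need (array([-0.003 , -0.    , -0.0001]), array([-0.0007,  0.0008, -0.0003]))
```

Request:
{"fn": "servo_tool", "kwargs": {"commands": [-0.001,0,-0.0005,0,0,0,-1,-0.001,0,0,0,0,0,-1,-0.001,0,0,0,0,0,-1,0,0,0,0,0,0,-1,0,0,0,0,0,0,-1]}}

```text
t: 13.48
tcp_pos: [0.4998, -0.2499, 0.0176]
tool_rot: [-0.022, 1.0, -0.002, 0.001]
force: [2.5, -1.3, 8.0]
finger_gap: 0.142
gripper_force: 44.9
```

```bash
python3 - <<'E'
from h import *
for i in range(3):
    seatrel(0,0,.0177); w=manip.snapshot('wrist')
E
```

```text
t 13.4833 in seat frame mm [-1.25  0.19 17.55] F 2.41 [ 2.47 -1.31  7.96] gap 0.142
need (array([-0.0025, -0.0004, -0.0003]), array([-0.0005,  0.0003, -0.0002]))
t 13.5333 in seat frame mm [-1.24  0.18 17.56] F 2.21 [ 2.28 -1.51  7.02] gap 0.142
need (array([-0.0025, -0.0004, -0.0003]), array([-0.0005,  0.0004, -0.0002]))
t 13.5833 in seat frame mm [-1.24  0.17 17.56] F 2.95 [ 3.   -1.19  7.09] gap 0.139
need (array([-0.0025, -0.0003, -0.0003]), array([-0.0005,  0.0004, -0.0002]))
```

Request:
{"fn": "servo_tool", "kwargs": {"commands": [0,0,-0.0006,0,0,0,-0.6,0,0,0,0,0,0,-0.5,0,0,0,0,0,0,-0.3,0,0,0,0,0,0,-0.2,0,0,0,0,0,0,-0.2,0,0,0,0,0,0,-0.2]}}

```text
t: 14.13
tcp_pos: [0.4983, -0.2479, 0.0165]
tool_rot: [-0.021, 1.0, 0.0, -0.001]
force: [-0.9, 0.6, 0.1]
finger_gap: 0.401
gripper_force: 0.0
```

Request:
{"fn": "servo_tool", "kwargs": {"commands": [0,0,-0.02,0,0,0,-0.2,0,0,-0.04,0,0,0,-0.2,0,0,-0.06,0,0,0,-0.2,0,0,-0.06,0,0,0,-0.2,-0.03,0,-0.02,0,0,0,-0.2,-0.04,0,0,0,0,0,-0.2,-0.04,0,0,0,0,0,-0.2,0,0,0,0,0,0,-0.2,0,0,0,0,0,0,-0.2]}}

```text
t: 14.88
tcp_pos: [0.5542, -0.2457, 0.1175]
tool_rot: [-0.022, 1.0, -0.0, 0.0]
force: [-1.0, 1.1, -0.1]
finger_gap: 0.399
gripper_force: 0.0
```

```bash
python3 - <<'E'
from h import *
seatrel()
w=manip.snapshot('wrist'); save(w,'w8.png')
u=proj(w,[[SX,SY,.022]])[0].astype(int); print(u)
x0,y0=max(u[0]-70,0),max(u[1]-70,0)
cv2.imwrite('pics/c8.png',cv2.resize(w['img'][y0:y0+140,x0:x0+140,::-1],None,fx=4,fy=4,interpolation=2))
E
```

```text
t 14.8833 in seat frame mm [ 53.29   1.9  117.46] F -0.93 [-0.98  1.09 -0.05] gap 0.399
need (array([ 0.1066, -0.0039, -0.    ]), array([-0.0001,  0.    , -0.0002]))
[275 134]
```

View pics/c8.png

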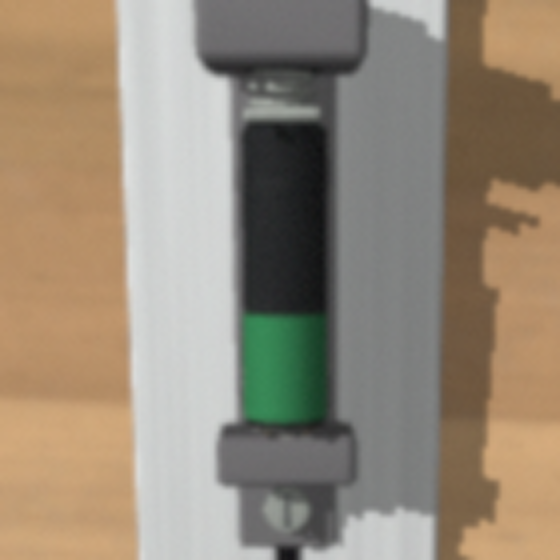

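```bash
python3 -c "
from station import manip
print(manip.sign_off())"
```

```text
the job is handed in; nothing more can be done
None
```

The cell is loaded and the job is handed in: flat end on the spring, nub end behind the contact block, lying in both saddles. The spring went in about 5.7 of its 9 mm, the highest wrist-force reading was about 8 N, and the last picture shows the cell centred and against the block.

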